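# Return the impact sockets to their tray in order of size

### The job

Put the four impact sockets back on the blue socket tray in order of size, the smallest on the thinnest post and so on up to the largest on the thickest. Each must go right down over its post and stand upright on the tray, drive hole up; leave the loose bolt and the jar where they are.

Things in the scene. Friction and masses are not known exactly. Their poses are not given: they have to be found in the camera images.
- socket_28: black steel impact socket with a yellow ring round its top face and band near its top: an upright round can, 28 mm outside diameter, 40 mm tall, about 110 g. Stands open end down, small square drive hole up; the bore below is round, 19 mm wide, 25 mm deep. Origin: centre of its lower (open) rim; z up along its axis. Yaw does not matter.
- socket_36: black steel impact socket with a green ring round its top face and band near its top: an upright round can, 36 mm outside diameter, 46 mm tall, about 180 g. Stands open end down, small square drive hole up; the bore below is round, 25 mm wide, 31 mm deep. Origin: centre of its lower (open) rim; z up along its axis. Yaw does not matter.
- socket_44: black steel impact socket with an orange ring round its top face and band near its top: an upright round can, 44 mm outside diameter, 52 mm tall, about 280 g. Stands open end down, small square drive hole up; the bore below is round, 31 mm wide, 37 mm deep. Origin: centre of its lower (open) rim; z up along its axis. Yaw does not matter.
- socket_52: black steel impact socket with a white ring round its top face and band near its top: an upright round can, 52 mm outside diameter, 58 mm tall, about 400 g. Stands open end down, small square drive hole up; the bore below is round, 38 mm wide, 43 mm deep. Origin: centre of its lower (open) rim; z up along its axis. Yaw does not matter.
- post_28: round black post for the 28 mm socket, 8 mm thick, 20 mm high, tapered top, on the blue socket tray inside a pale ring 33 mm across. Origin: its foot, at the tray's deck (8 mm above the bench), where a seated socket's rim rests. z up; x along the row towards thicker posts. Thinnest, at one end of the row. The tray is fixed, 226 x 70 mm, its rim 11 mm high.
- post_36: round black post for the 36 mm socket, 10 mm thick, 20 mm high, tapered top, on the blue socket tray inside a pale ring 41 mm across. Origin: its foot, at the tray's deck (8 mm above the bench), where a seated socket's rim rests. z up; x along the row towards thicker posts. 47 mm from the thinnest post and 55 mm from the next.
- post_44: round black post for the 44 mm socket, 13 mm thick, 20 mm high, tapered top, on the blue socket tray inside a pale ring 49 mm across. Origin: its foot, at the tray's deck (8 mm above the bench), where a seated socket's rim rests. z up; x along the row towards thicker posts. Seated sockets stand 15 mm apart along the row; across it both sides are clear.
- post_52: round black post for the 52 mm socket, 16 mm thick, 20 mm high, tapered top, on the blue socket tray inside a pale ring 57 mm across. Origin: its foot, at the tray's deck (8 mm above the bench), where a seated socket's rim rests. z up; x along the row towards thicker posts. Thickest, at the other end, 63 mm from the next.
- bolt: bystander: grey steel hexagon bolt lying on the bench, 52 mm long, head 15 mm wide and 13 mm high. Origin: on the bench under the middle of its length; y along its length.
- screw_jar: bystander: clear jar with a grey screw lid, 62 mm across, 80 mm tall. Origin: centre of its underside. It stands behind a red steel case (fixed, 260 mm tall, 217 mm wide) whose near corner is on the right of the work: keep the gripper's body clear of it.
There are look-alikes about, which are no part of the job. Leave any pink or turquoise look-alike of the socket_52 alone.

How it is judged:
At the end, for the whole second after the job is handed in: Each of the four sockets is over the post of its own size (axes within 13 mm), its lower rim within 4 mm of the tray's deck, upright within 0.1 rad, at rest (horizontal distance between socket_28 and post_28 below 0.013 m and z of socket_28 in the frame of post_28 between -0.004 and 0.004 m and angle between each of socket_28, socket_36, socket_44, socket_52's own z axis and vertical below 0.1 rad and linear speed of each of socket_28, socket_36, socket_44, socket_52 below 0.02 m/s and angular speed of each of socket_28, socket_36, socket_44, socket_52 below 0.2 rad/s and horizontal distance between socket_36 and post_36 below 0.013 m and z of socket_36 in the frame of post_36 between -0.004 and 0.004 m and horizontal distance between socket_44 and post_44 below 0.013 m and z of socket_44 in the frame of post_44 between -0.004 and 0.004 m and horizontal distance between socket_52 and post_52 below 0.013 m and z of socket_52 in the frame of post_52 between -0.004 and 0.004 m); the robot touches nothing.
It fails at once if the loose bolt is pushed more than 20 mm from where it lay (distance of bolt from where it was at the start of the episode above 0.02 m).
It fails at once if the jar is pushed more than 20 mm from where it lay (distance of screw_jar from where it was at the start of the episode above 0.02 m).
It also fails if it takes over 109 s, if anything falls off the work surface, if the arm or the gripper's body presses on something with over 40 N, if the wrist force passes 120 N, or if a joint passes its speed limit or range.

### The arm

A 6-joint arm with a two-finger parallel gripper is mounted at the origin on the work surface; the furniture and walls round the work are solid. World frame = base frame: x ahead of the robot, y to its left, z up, the work surface at z = 0. Lengths are in m, angles in rad, forces in N, time in s.
With the tool pointing down it reaches from about 0.325 to 0.9 m from the base axis. Payload 6.1 kg.
Tool frame: the origin (TCP) lies at the very end of the fingers, on their centre line; the grasp point (between the pads) lies 19 mm behind it; z points along the fingers, y is the line along which they close (so a half turn about z gives the same grasp; the last joint's range is limited). The gripper opens to 85 mm and grips with 20 to 120 N. Pads are 22 mm wide; open, the fingers measure 114 mm over their backs; the gripper's body (76 mm by 85 mm) begins 54 mm behind the grasp point. The pads swing forward as they close: fully open they stand 13 mm farther back than shut.
Start: joints at [-1.409, 0.22, 1.526, -0, 1.395, -0.126], TCP at [0.177, -0.599, 0.231] pointing down, gripper open.
Joint ranges: [-2.98, 2.98], [-0.91, 2.08], [0.09, 2.57], [-1.24, 4.39], [0.2, 2.65], [-2.68, 2.68]. Speed limits (rad/s): [2.57, 2.57, 3.01, 3.14, 3.14, 3.14].

### API

Orientations are given as [roll, pitch, yaw] about the fixed x, y, z axes, in that order (R = Rz(yaw) Ry(pitch) Rx(roll)).
In Python, from station import robot, viewer, job gives the robot as it stands.
- The arm moves only by the shell command python3 -m creep 'ROWS' [FORCE]. ROWS is JSON, a list of rows, each an object with "slide": the shift along the tool's x, y, z normalised to -1 to 1, where 1 is 750 mm, a list of three; "angular": the turn, a rotation vector about the tool's x, y, z normalised to -1 to 1, where 1 is 30 degrees, a list of three; "hand": the opening, from -1 (shut) to 1 (fully open). A call has 1 to 10 rows; each row is the pose to reach, as a shift and turn from the pose commanded when the call began, along the tool's axes at that moment; what a row does not reach only later rows make up. A row lasts 1/8 s, in which the tool goes at most 62.5 mm and 10.7 degrees, less where a joint would pass 70% of its speed; a pose out of reach is approached as far as the arm can. A call with a number of a shift or a turn outside -1 to 1 is refused whole. A call with a gripper value outside its range is refused whole. The fingers move at their own pace and stop on an object; FORCE is the grip in N (left out, the last holds). Time passes only in rows, so rows that repeat a pose let the fingers close. It gives the time, the measured TCP pose, the force, the opening and the grip force at its end, in the units of the state.
- robot.sense(): the state, without advancing time (a new reading comes with each control period).
- viewer.get_image(name): name is "scene" or "top"; returns the picture (400x640x3 uint8, red, green, blue); there is no depth.
- viewer.camera_info(name): a dict with "fx", "fy", "cx", "cy" (pixels), "R" (3x3) and "t" (3): a world point X has camera coordinates R X + t. Camera axes: x right, y down, z forward; pixel columns grow to the right and rows downward; lengths in m; the calibration is good to about 2 mm. A picture is of the moment at which its call begins. camera_info takes no time and is no camera call.
- job.job_done(): hands the job in; it is judged then, once.
The state is a dict: "time": time; "joint_pos": joint angles; "qvel": joint speeds; "joint_torque": joint torques, N m; "tcp_pos": TCP position; "ee_rot": TCP orientation; "force": force on the tool from outside, world axes, zero at the start; "moment": the same for the moment, N m; "finger_gap": opening from 0.0 (shut) to 1.0 (fully open); "grasp_force": force on a finger pad.
Only numpy, scipy, OpenCV 4.12 (cv2) and the standard library are available. Lean on these libraries where they do the work, as an engineer would, in place of code of your own. Each camera call takes 0.05 s, during which the arm holds its last target. There are 200 camera calls.

## Working session

There is one attempt and no reset: what is moved stays moved. The work goes in short steps, Python scripts to look and compute and a shell command to move; the robot and the scene stay as the last step left them, time stands still between calls to the robot, and variables do not carry over. Pictures are saved under pics/ and viewed, at most 14 in all, crops included, and the job is handed in when it is done.

```bash
mkdir -p pics; ls; python3 - <<'E'
from station import robot, viewer
import cv2
for n in("scene","top"):
    cv2.imwrite(f"pics/{n}0.png",viewer.get_image(n)[:,:,::-1]); c=viewer.camera_info(n); print(n,c)
s=robot.sense(); print(s)
E
```

```text
pics
scene {'fx': 474.50118462908256, 'fy': 474.50118462908256, 'cx': 319.78455794947274, 'cy': 203.27296464152226, 'R': array([[-0.90957519, -0.41511961,  0.01867328],
       [-0.29292539,  0.60866422, -0.73737547],
       [ 0.29473326, -0.67616831, -0.67522494]]), 't': array([0.46154246, 0.05381191, 1.05437109])}
top {'fx': 496.2848198633618, 'fy': 496.2848198633618, 'cx': 319.84710686409136, 'cy': 194.41414657527957, 'R': array([[ 0.0132382 , -0.99974335, -0.01838424],
       [-0.9867307 , -0.01008592, -0.16205185],
       [ 0.16182484,  0.02028557, -0.98661098]]), 't': array([0.15235792, 0.46242721, 1.43544407])}
{'time': 0.1, 'joint_pos': array([-1.40911496e+00,  2.21141726e-01,  1.52748227e+00, -1.69920113e-05,
        1.39470406e+00, -1.26095687e-01]), 'qvel': array([-8.90911884e-05, -2.67182941e-03, -4.67001907e-03,  2.42678741e-05,
        7.68428747e-06, -2.04832054e-03]), 'joint_torque': array([ 1.23572150e-03, -4.98242569e+01, -3.90548372e+01, -1.46626526e-04,
        5.73236219e-03,  1.74915954e-05]), 'tcp_pos': array([ 0.17729457, -0.59876478,  0.23031971]), 'ee_rot': array([-3.13986893e+00, -2.01656025e-04,  2.87779869e-01]), 'force': array([ 0.4549682 , -0.09977201, -0.16143499]), 'moment': array([ 0.05624547,  0.03058391, -0.01099138]), 'grasp_force': 0.0, 'finger_gap': 1.0014779987549773}
```

View pics/scene0.png

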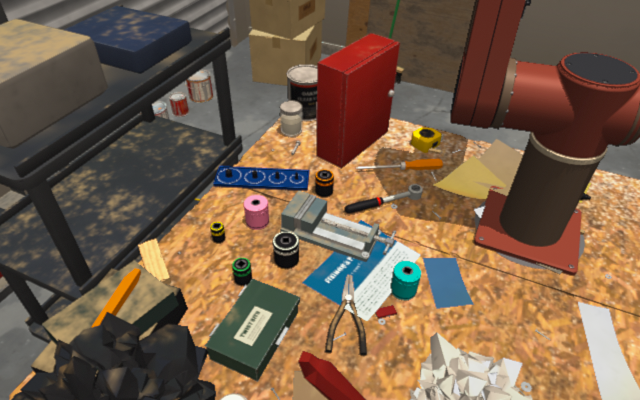

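View pics/top0.png

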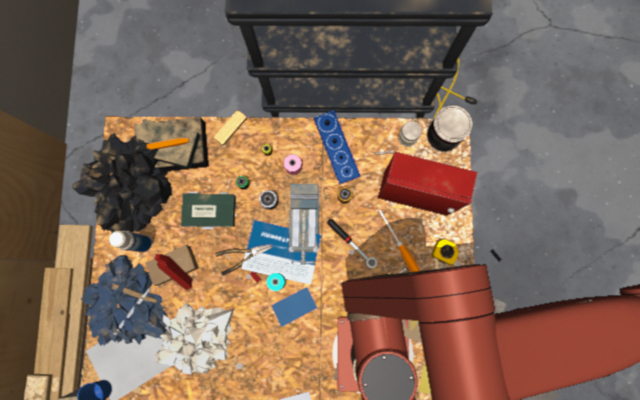

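Scene: sockets yellow (217,232), green (241,270), white (286,249) and orange (323,182), with the tray at about (262,178). In the top view: yellow (267,149), green (242,183), white (268,200), orange (345,194), and the tray from (325,120) to (350,178). I'll zoom in on these and measure them.

```bash
cat > h.py <<'E'
import numpy as np, cv2
from station import robot, viewer
def ray(n,uv,z):
    c=viewer.camera_info(n); R,t=c["R"],c["t"]
    d=R.T@np.array([(uv[0]-c["cx"])/c["fx"],(uv[1]-c["cy"])/c["fy"],1]); o=-R.T@t
    return (o+d*(z-o[2])/d[2])[:2]
def proj(n,X):
    c=viewer.camera_info(n); p=c["R"]@np.array(X)+c["t"]
    return np.array([c["fx"]*p[0]/p[2]+c["cx"],c["fy"]*p[1]/p[2]+c["cy"]])
E
python3 - <<'E'
from h import *
t=cv2.imread("pics/top0.png"); s=cv2.imread("pics/scene0.png")
a=cv2.resize(t[100:220,225:365],None,fx=5,fy=5,interpolation=cv2.INTER_CUBIC)
b=cv2.resize(s[155:290,200:345],None,fx=5,fy=4.4,interpolation=cv2.INTER_CUBIC)
b=cv2.resize(s[155:290,200:345],None,fx=4.4,fy=4.4,interpolation=cv2.INTER_CUBIC)
cv2.imwrite("pics/topc.png",a);cv2.imwrite("pics/scc.png",b)
E
```

```text
(no output)
```

View pics/topc.png

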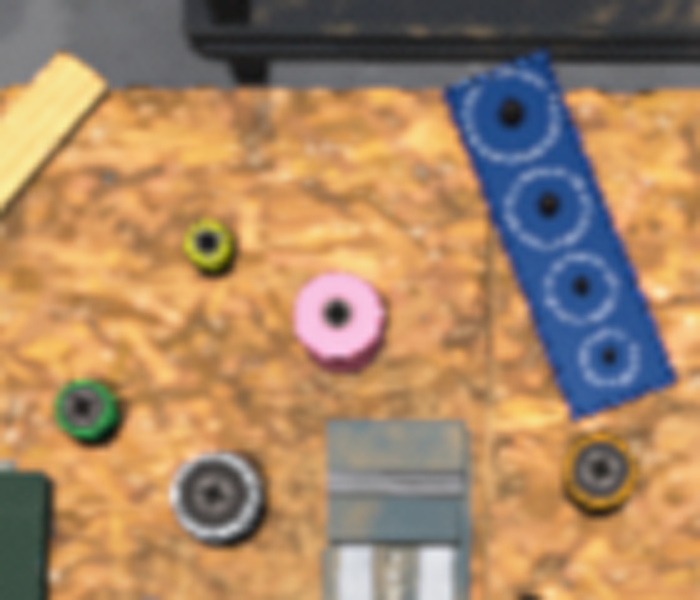

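View pics/scc.png

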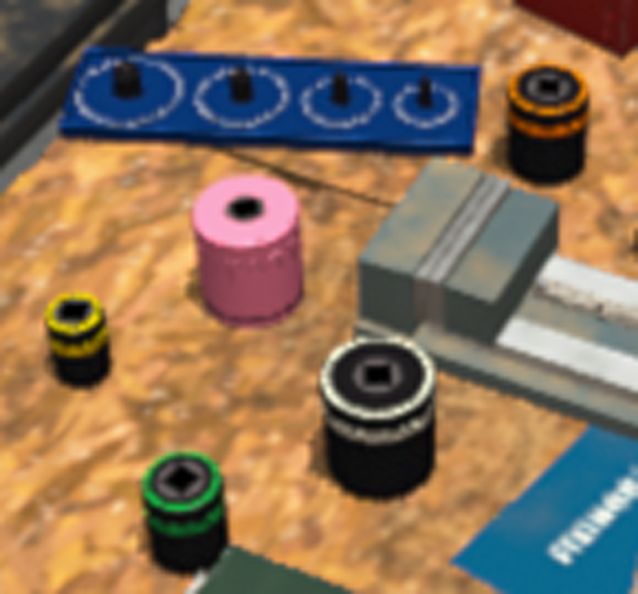

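Both crops are clear. The posts run thickest (far end, top crop 511,113) to thinnest (near end, 609,358). Each socket's drive hole is visible in both views. Next I'll turn these into positions and cross-check the two views.

```bash
cat > m.py <<'E'
from h import *
T=dict(y28=(207,242,.040),g36=(83,407,.046),w52=(213,494,.058),o44=(600,469,.052),p52=(511,113,.008),p44=(548,206,.008),p36=(581,288,.008),p28=(609,358,.008),pink=(337,313,.058))
S=dict(y28=(75,309),g36=(183,480),w52=(378,374),o44=(548,88),p52=(129,92),p44=(241,97),p36=(341,102),p28=(426,104),pink=(246,208))
P={}
for k,(u,v,z) in T.items():
    a=ray("top",(225+(u+.5)/5-.5,100+(v+.5)/5-.5),z); u,v=S[k]
    b=ray("scene",(200+(u+.5)/4.4-.5,155+(v+.5)/4.4-.5),z); P[k]=(a+b)/2
    print(k,a.round(4),b.round(4),P[k].round(4),"r",np.hypot(*P[k]).round(3))
E
python3 - <<'E'
from m import *
X=np.array([P[k] for k in("p28","p36","p44","p52")]); s=np.array([0,47,102,165.])/1e3
d=X[3]-X[0]; print(np.linalg.norm(np.diff(X,axis=0),axis=1)); 
A=np.c_[np.ones(4),s]; c=np.linalg.lstsq(A,X,rcond=None)[0]; print(c, np.degrees(np.arctan2(c[1,1],c[1,0])), np.hypot(*c[1])); print((A@c).round(4)); print(((A@c)-X).round(4))
t=cv2.imread("pics/top0.png"); s=cv2.imread("pics/scene0.png")
a=cv2.resize(t[110:210,330:480],None,fx=4,fy=4,interpolation=cv2.INTER_CUBIC)
b=cv2.resize(s[90:190,250:400],None,fx=4,fy=4,interpolation=cv2.INTER_CUBIC)
cv2.imwrite("pics/j.png",np.vstack([a[:300],b[:300]]))
E
```

```text
y28 [0.6009 0.3224] [0.5973 0.3212] [0.5991 0.3218] r 0.68
g36 [0.4976 0.3925] [0.4931 0.3935] [0.4953 0.393 ] r 0.632
w52 [0.4441 0.3117] [0.4406 0.3115] [0.4424 0.3116] r 0.541
o44 [0.4623 0.0847] [0.458  0.0863] [0.4601 0.0855] r 0.468
p52 [0.6934 0.1398] [0.6868 0.1407] [0.6901 0.1403] r 0.704
p44 [0.6339 0.1163] [0.6289 0.1175] [0.6314 0.1169] r 0.642
p36 [0.5821 0.0956] [0.5772 0.0973] [0.5797 0.0965] r 0.588
p28 [0.5384 0.0782] [0.5342 0.0784] [0.5363 0.0783] r 0.542
pink [0.5535 0.2413] [0.5494 0.2414] [0.5515 0.2414] r 0.602
[0.04700409 0.05565787 0.06311588]
[[0.53613319 0.078581  ]
 [0.93296748 0.37473621]] 21.883380769961494 1.005413126271562
[[0.5361 0.0786]
 [0.58   0.0962]
 [0.6313 0.1168]
 [0.6901 0.1404]]
[[-0.0002  0.0002]
 [ 0.0003 -0.0003]
 [-0.0001 -0.0001]
 [-0.      0.0002]]
```

View pics/j.png

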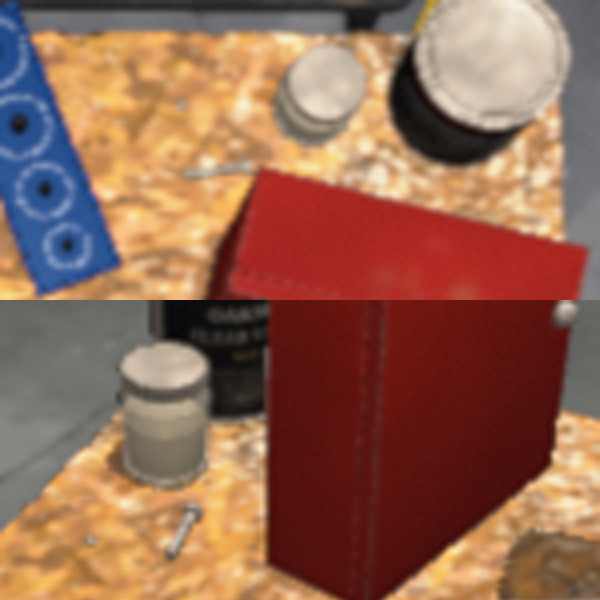

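```bash
cat >> h.py <<'E'
from scipy.spatial.transform import Rotation as Ro
PT={"p28":(.5361,.0786),"p36":(.58,.0962),"p44":(.6313,.1168),"p52":(.6901,.1404),"y28":(.5991,.3218),"g36":(.4953,.393),"w52":(.4424,.3116),"o44":(.4601,.0855)}
def go(x,y,z,yawdeg,R0=None,p0=None):
    s=robot.sense()
    R0=Ro.from_euler("xyz",s["ee_rot"]); p0=s["tcp_pos"]
    T=Ro.from_euler("xyz",[np.pi,0,np.radians(yawdeg)])
    d=R0.inv().apply(np.array([x,y,z])-p0); a=(R0.inv()*T).as_rotvec(degrees=True)
    print("slide",(d/.75).round(4),"ang",(a/30).round(3),"dist",np.linalg.norm(d).round(3),"rows>=",max(np.linalg.norm(d)/.05,np.linalg.norm(a)/10).round(1))
E
python3 - <<'E'
from h import *
for uv in((270,565),(370,600)): print("case bottom",ray("scene",(250+uv[0]/4,90+(uv[1]-300)/4),0))
for uv in((262,170),): print("case top",ray("top",(330+uv[0]/4,110+uv[1]/4),.26))
print("bolt",ray("top",(330+218/4,110+170/4),.006),ray("scene",(250+183/4,90+230/4),.006))
s=viewer.get_image("top")
print(proj("top",(.4601,.0855,.052)))
go(.177,-.6,.38,21.9); go(.46,.0855,.38,21.9)
E
```

```text
case bottom [ 0.52964781 -0.0343807 ]
case bottom [ 0.45690478 -0.02865743]
case top [ 0.53457978 -0.0381377 ]
bolt [ 0.59863466 -0.03858514] [ 0.59393611 -0.03673409]
[344.32091284 194.12302599]
slide [-0.0008  0.0011 -0.1994] ang [-0.003 -0.    -0.18 ] dist 0.15 rows>= 3.0
slide [ 0.6204 -0.7682 -0.1982] ang [-0.003 -0.    -0.18 ] dist 0.755 rows>= 15.1
```

```bash
python3 -m creep '[{"slide":[0,0,-0.066],"angular":[0,0,-0.06],"hand":1},{"slide":[0,0,-0.132],"angular":[0,0,-0.12],"hand":1},{"slide":[0,0,-0.2],"angular":[0,0,-0.18],"hand":1},{"slide":[0.05,-0.065,-0.2],"angular":[0,0,-0.18],"hand":1},{"slide":[0.1,-0.127,-0.2],"angular":[0,0,-0.18],"hand":1},{"slide":[0.15,-0.19,-0.2],"angular":[0,0,-0.18],"hand":1},{"slide":[0.2,-0.25,-0.2],"angular":[0,0,-0.18],"hand":1},{"slide":[0.25,-0.31,-0.2],"angular":[0,0,-0.18],"hand":1},{"slide":[0.3,-0.37,-0.2],"angular":[0,0,-0.18],"hand":1},{"slide":[0.3,-0.37,-0.2],"angular":[0,0,-0.18],"hand":1}]' 60
python3 -c "
from h import *
go(.4601,.0855,.38,21.9);print(robot.sense()['joint_pos'])"
```

```text
time: 1.4
tcp_pos: [0.3157, -0.2664, 0.3818]
ee_rot: [3.141, -0.001, 0.388]
force: [-0.7, -0.8, 0.9]
finger_gap: 0.998
grasp_force: 0.0
slide [ 0.3557 -0.3615  0.0024] ang [ 0.002 -0.002  0.011] dist 0.38 rows>= 7.6
[-8.93095722e-01 -3.59585689e-01  1.79991619e+00  8.02504783e-04
  1.70000472e+00  2.89987604e-01]
```

```bash
python3 -m creep '[{"slide":[0.045,-0.045,0],"angular":[0,0,0],"hand":0.6},{"slide":[0.09,-0.09,0],"angular":[0,0,0],"hand":0.6},{"slide":[0.135,-0.136,0],"angular":[0,0,0],"hand":0.6},{"slide":[0.18,-0.182,0],"angular":[0,0,0],"hand":0.6},{"slide":[0.225,-0.227,0],"angular":[0,0,0],"hand":0.6},{"slide":[0.27,-0.272,0],"angular":[0,0,0],"hand":0.6},{"slide":[0.315,-0.32,0],"angular":[0,0,0],"hand":0.6},{"slide":[0.3557,-0.3615,0.0024],"angular":[0,0,0],"hand":0.6},{"slide":[0.3557,-0.3615,0.0024],"angular":[0,0,0.011],"hand":0.6},{"slide":[0.3557,-0.3615,0.0024],"angular":[0,0,0.011],"hand":0.6}]' 60
python3 -c "
from h import *
go(.4601,.0855,.12,21.9);go(.4601,.0855,.02,21.9)"
```

```text
time: 2.65
tcp_pos: [0.461, 0.0808, 0.379]
ee_rot: [3.141, 0.001, 0.376]
force: [-0.5, 0.4, -1.4]
finger_gap: 0.798
grasp_force: 0.0
slide [ 0.0017 -0.0063  0.3454] ang [ 0.001  0.002 -0.012] dist 0.259 rows>= 5.2
slide [ 0.0018 -0.0064  0.4787] ang [ 0.001  0.002 -0.012] dist 0.359 rows>= 7.2
```

```bash
python3 -m creep '[{"slide":[0,0,0.06],"angular":[0,0,0],"hand":0.6},{"slide":[0,0,0.12],"angular":[0,0,0],"hand":0.6},{"slide":[0,0,0.18],"angular":[0,0,0],"hand":0.6},{"slide":[0,0,0.24],"angular":[0,0,0],"hand":0.6},{"slide":[0,0,0.3],"angular":[0,0,0],"hand":0.6},{"slide":[0,0,0.345],"angular":[0,0,0],"hand":0.6},{"slide":[0,0,0.345],"angular":[0,0,0],"hand":0.6}]' 60
python3 -c "
from h import *
cv2.imwrite('pics/a1.png',cv2.resize(viewer.get_image('scene')[130:250,250:400],None,fx=4,fy=4))
go(.4601,.0855,.12,21.9);go(.4601,.0855,.02,21.9)"
```

```text
time: 3.52
tcp_pos: [0.4584, 0.0802, 0.1183]
ee_rot: [-3.14, 0.006, 0.374]
force: [0.5, -0.2, 0.1]
finger_gap: 0.803
grasp_force: 0.0
slide [ 0.0023 -0.0064  0.0006] ang [-0.001  0.004 -0.015] dist 0.005 rows>= 0.1
slide [ 0.0026 -0.0063  0.1339] ang [-0.001  0.004 -0.015] dist 0.101 rows>= 2.0
```

View pics/a1.png

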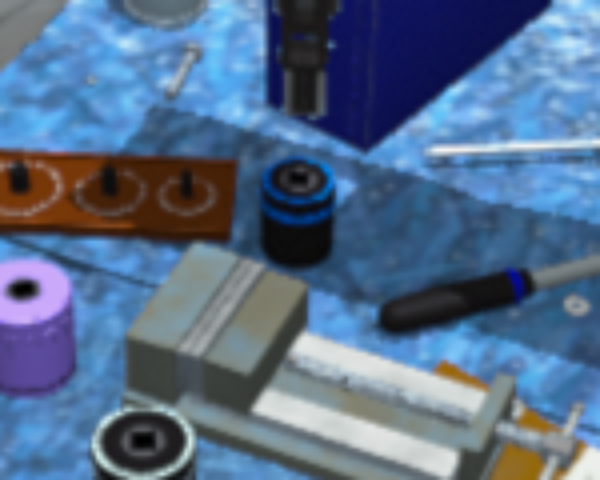

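The picture (channels swapped) shows the gripper directly above the orange socket at (297,210). A 5 mm correction is still needed, so I'll apply it, then descend and grip.

```bash
python3 -m creep '[{"slide":[0.0023,-0.0064,0],"angular":[0,0.004,-0.015],"hand":0.6},{"slide":[0.0024,-0.0064,0.05],"angular":[0,0.004,-0.015],"hand":0.6},{"slide":[0.0025,-0.0064,0.1],"angular":[0,0.004,-0.015],"hand":0.6},{"slide":[0.0026,-0.0064,0.134],"angular":[0,0.004,-0.015],"hand":0.6},{"slide":[0.0026,-0.0064,0.134],"angular":[0,0.004,-0.015],"hand":0.6},{"slide":[0.0026,-0.0064,0.134],"angular":[0,0.004,-0.015],"hand":-1},{"slide":[0.0026,-0.0064,0.134],"angular":[0,0.004,-0.015],"hand":-1},{"slide":[0.0026,-0.0064,0.134],"angular":[0,0.004,-0.015],"hand":-1},{"slide":[0.0026,-0.0064,0.134],"angular":[0,0.004,-0.015],"hand":-1},{"slide":[0.0026,-0.0064,0.134],"angular":[0,0.004,-0.015],"hand":-1}]' 60
python3 -c "
from h import *
go(.4601,.0855,.13,21.9)"
```

```text
time: 4.82
tcp_pos: [0.4631, 0.0869, 0.023]
ee_rot: [3.14, -0.006, 0.384]
force: [-1.4, -0.7, 6.0]
finger_gap: 0.476
grasp_force: 60.3
slide [-0.0036  0.0005 -0.1427] ang [ 0.003 -0.012  0.004] dist 0.107 rows>= 2.1
```

```bash
python3 -m creep '[{"slide":[0,0,-0.03],"angular":[0,0,0],"hand":-1},{"slide":[0,0,-0.07],"angular":[0,0,0],"hand":-1},{"slide":[0,0,-0.12],"angular":[0,0,0],"hand":-1},{"slide":[0,0,-0.15],"angular":[0,0,0],"hand":-1},{"slide":[0,0,-0.15],"angular":[0,0,0],"hand":-1},{"slide":[0,0,-0.15],"angular":[0,0,0],"hand":-1}]' 60
python3 -c "
from h import *
a=viewer.get_image('scene')[90:210,250:400];b=viewer.get_image('top')[150:270,270:420]
cv2.imwrite('pics/a2.png',cv2.resize(np.hstack([a,b]),None,fx=2.6,fy=2.6)[:,:,::-1])
go(.6313,.1168,.14,21.9)"
```

```text
time: 5.58
tcp_pos: [0.4601, 0.0868, 0.1322]
ee_rot: [-3.141, -0.002, 0.384]
force: [0.0, 0.0, -2.6]
finger_gap: 0.481
grasp_force: 62.2
slide [ 0.2273  0.0487 -0.0115] ang [-0.002  0.     0.004] dist 0.175 rows>= 3.5
```

View pics/a2.png

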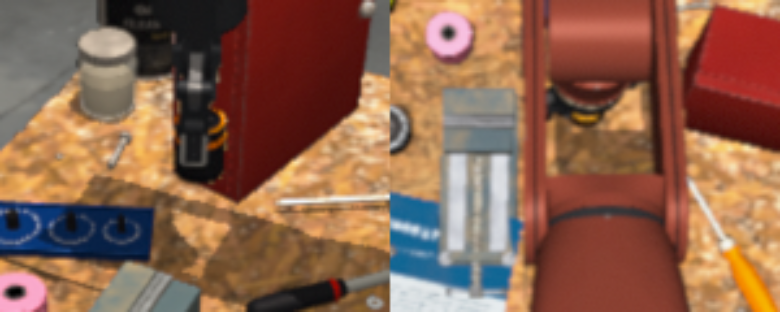

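The orange socket is held upright at about (200,140), with both fingers on it. I'll carry it to post_44.

```bash
python3 -m creep '[{"slide":[0.04,0.0085,-0.01],"angular":[0,0,0],"hand":-1},{"slide":[0.09,0.019,-0.012],"angular":[0,0,0],"hand":-1},{"slide":[0.14,0.03,-0.012],"angular":[0,0,0],"hand":-1},{"slide":[0.19,0.04,-0.012],"angular":[0,0,0],"hand":-1},{"slide":[0.2273,0.0487,-0.0115],"angular":[0,0,0],"hand":-1},{"slide":[0.2273,0.0487,-0.0115],"angular":[0,0,0],"hand":-1},{"slide":[0.2273,0.0487,-0.0115],"angular":[0,0,0],"hand":-1},{"slide":[0.2273,0.0487,-0.0115],"angular":[0,0,0],"hand":-1}]' 60
python3 -c "
from h import *
a=viewer.get_image('scene')[110:230,190:340]
cv2.imwrite('pics/a3.png',cv2.resize(a,None,fx=4,fy=4,interpolation=2)[:,:,::-1])
go(.6313,.1168,.03,21.9)"
```

```text
time: 6.68
tcp_pos: [0.6312, 0.1167, 0.1412]
ee_rot: [-3.141, -0.001, 0.384]
force: [-0.9, 0.3, -2.7]
finger_gap: 0.476
grasp_force: 62.1
slide [-0.0004 -0.0002  0.1487] ang [-0.    -0.002  0.004] dist 0.111 rows>= 2.2
```

View pics/a3.png

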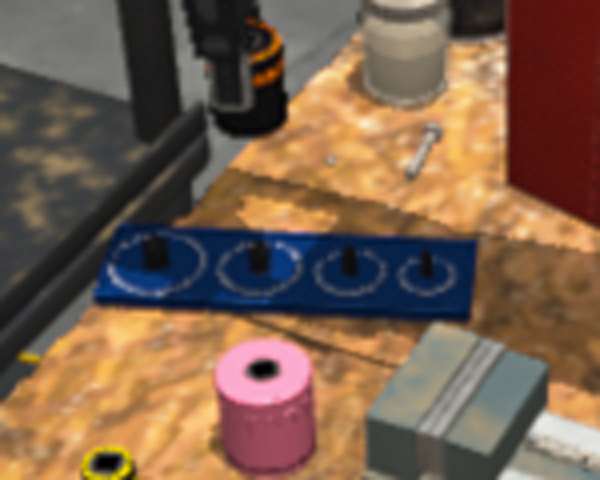

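The orange socket hangs near post_44, with its top centre at about crop (257,40). I'll check how it sits in the hand before lowering.

```bash
python3 -c "
from h import *
for z in(.168,.172,.176): print(ray('scene',(190+257.5/4-.4,110+40/4-.4),z))
c=lambda X:(proj('scene',X)-[190,110]+.4)*4
print(c((.6313,.1168,.172)),c((.6313,.1168,.12)),c((.6313,.1168,.008)))
"
```

```text
[0.62082426 0.10978758]
[0.61737373 0.11508836]
[0.61392321 0.12038915]
[233.95241687  35.42831565] [241.56654577 113.81200999] [256.39531133 266.46682333]
```

```bash
python3 -m creep '[{"slide":[0.005,0,0.03],"angular":[0,0,0],"hand":-1},{"slide":[0.005,0,0.07],"angular":[0,0,0],"hand":-1},{"slide":[0.005,0,0.1],"angular":[0,0,0],"hand":-1},{"slide":[0.005,0,0.12],"angular":[0,0,0],"hand":-1},{"slide":[0.005,0,0.135],"angular":[0,0,0],"hand":-1},{"slide":[0.005,0,0.144],"angular":[0,0,0],"hand":-1},{"slide":[0.005,0,0.144],"angular":[0,0,0],"hand":-1},{"slide":[0.005,0,0.144],"angular":[0,0,0],"hand":-1}]' 60
python3 -c "
from h import *
a=viewer.get_image('scene')[110:230,190:340]
cv2.imwrite('pics/a4.png',cv2.resize(a,None,fx=4,fy=4,interpolation=2)[:,:,::-1])
go(.635,.1182,.03,21.9)"
```

```text
time: 7.72
tcp_pos: [0.6368, 0.1184, 0.0346]
ee_rot: [3.141, -0.004, 0.384]
force: [-0.2, 0.6, -2.1]
finger_gap: 0.478
grasp_force: 62.1
slide [-0.0023 -0.0007  0.0063] ang [ 0.001 -0.007  0.004] dist 0.005 rows>= 0.1
```

View pics/a4.png

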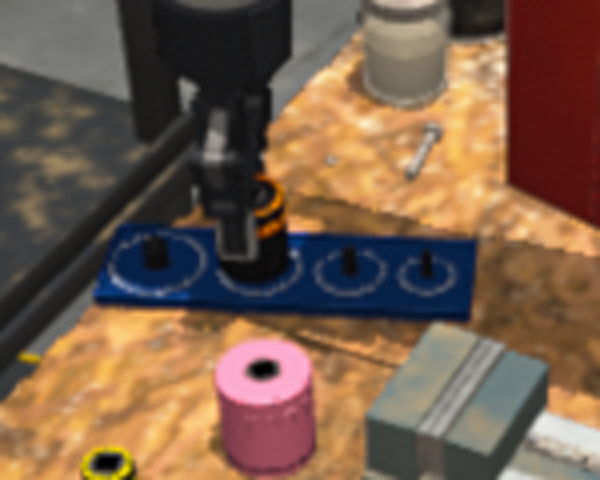

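It's over post_44, inside the pale ring and a few mm up. I'll finish the descent, release and rise.

```bash
python3 -m creep '[{"slide":[0,0,0.003],"angular":[0,0,0],"hand":-1},{"slide":[0,0,0.006],"angular":[0,0,0],"hand":-1},{"slide":[0,0,0.006],"angular":[0,0,0],"hand":0.6},{"slide":[0,0,0.006],"angular":[0,0,0],"hand":0.6},{"slide":[0,0,0.006],"angular":[0,0,0],"hand":0.6},{"slide":[0,0,-0.03],"angular":[0,0,0],"hand":0.6},{"slide":[0,0,-0.09],"angular":[0,0,0],"hand":0.6},{"slide":[0,0,-0.16],"angular":[0,0,0],"hand":0.6},{"slide":[0,0,-0.2],"angular":[0,0,0],"hand":0.6},{"slide":[0,0,-0.2],"angular":[0,0,0],"hand":0.6}]' 60
python3 -c "
from h import *
a=viewer.get_image('scene')[110:230,190:340]
cv2.imwrite('pics/a5.png',cv2.resize(a,None,fx=4,fy=4,interpolation=2)[:,:,::-1])
print(robot.sense()['finger_gap'])
go(.4424,.3116,.18,21.9);go(.4424,.3116,.18,45)"
```

```text
time: 9.02
tcp_pos: [0.638, 0.1184, 0.1876]
ee_rot: [3.139, -0.009, 0.384]
force: [-0.0, -0.4, -0.0]
finger_gap: 0.8
grasp_force: 0.0
0.801500447234251
slide [-0.1434 -0.336   0.0056] ang [ 0.002 -0.009  0.004] dist 0.274 rows>= 5.5
slide [-0.1434 -0.336   0.0056] ang [ 0.003 -0.008 -0.766] dist 0.274 rows>= 5.5
```

View pics/a5.png

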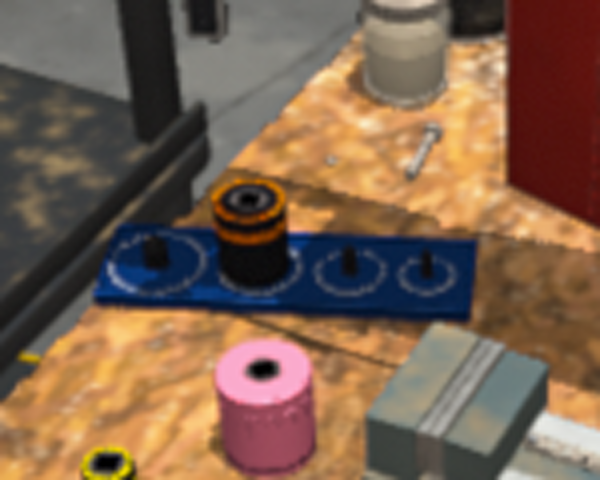

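Orange stands upright inside its ring at (250,235), seated. Next is the white 52 mm socket.

```bash
python3 -m creep '[{"slide":[-0.02,-0.047,0],"angular":[0,-0.002,0],"hand":0.6},{"slide":[-0.045,-0.105,0.002],"angular":[0,-0.004,0],"hand":0.6},{"slide":[-0.07,-0.164,0.004],"angular":[0.002,-0.009,0],"hand":0.6},{"slide":[-0.095,-0.223,0.005],"angular":[0.002,-0.009,0.004],"hand":0.6},{"slide":[-0.12,-0.281,0.0056],"angular":[0.002,-0.009,0.004],"hand":0.6},{"slide":[-0.1434,-0.336,0.0056],"angular":[0.002,-0.009,0.004],"hand":0.6},{"slide":[-0.1434,-0.336,0.0056],"angular":[0.002,-0.009,0.004],"hand":0.6},{"slide":[-0.1434,-0.336,0.0056],"angular":[0.002,-0.009,0.004],"hand":0.6},{"slide":[-0.1434,-0.336,0.0056],"angular":[0.002,-0.009,0.004],"hand":0.6}]' 70
python3 -c "
from h import *
go(.4424,.3116,.10,21.9);go(.4424,.3116,.024,21.9)"
```

```text
time: 10.2
tcp_pos: [0.4421, 0.3106, 0.1786]
ee_rot: [-3.141, 0.004, 0.381]
force: [0.3, -0.4, 0.7]
finger_gap: 0.8
grasp_force: 0.0
slide [ 0.0012 -0.0011  0.1047] ang [-0.001  0.007 -0.003] dist 0.079 rows>= 1.6
slide [ 0.0016 -0.001   0.2061] ang [-0.001  0.007 -0.003] dist 0.155 rows>= 3.1
```

```bash
python3 -m creep '[{"slide":[0.001,-0.001,0.05],"angular":[0,0.005,0],"hand":0.6},{"slide":[0.0014,-0.001,0.1],"angular":[0,0.007,0],"hand":0.6},{"slide":[0.0014,-0.001,0.15],"angular":[0,0.007,0],"hand":0.6},{"slide":[0.0014,-0.001,0.19],"angular":[0,0.007,0],"hand":0.6},{"slide":[0.0014,-0.001,0.206],"angular":[0,0.007,0],"hand":0.6},{"slide":[0.0014,-0.001,0.206],"angular":[0,0.007,0],"hand":0.6},{"slide":[0.0014,-0.001,0.206],"angular":[0,0.007,0],"hand":-1},{"slide":[0.0014,-0.001,0.206],"angular":[0,0.007,0],"hand":-1},{"slide":[0.0014,-0.001,0.206],"angular":[0,0.007,0],"hand":-1},{"slide":[0.0014,-0.001,0.206],"angular":[0,0.007,0],"hand":-1}]' 70
python3 -m creep '[{"slide":[0,0,-0.03],"angular":[0,0,0],"hand":-1},{"slide":[0,0,-0.08],"angular":[0,0,0],"hand":-1},{"slide":[0,0,-0.13],"angular":[0,0,0],"hand":-1},{"slide":[0,0,-0.18],"angular":[0,0,0],"hand":-1},{"slide":[0,0,-0.2],"angular":[0,0,0],"hand":-1},{"slide":[0,0,-0.2],"angular":[0,0,0],"hand":-1},{"slide":[0,0,-0.2],"angular":[0,0,0],"hand":-1}]' 70
python3 -c "
from h import *
go(.6901,.1404,.18,21.9)"
```

```text
time: 11.45
tcp_pos: [0.4436, 0.313, 0.027]
ee_rot: [-3.141, -0.005, 0.382]
force: [0.6, -2.8, 6.2]
finger_gap: 0.575
grasp_force: 72.6
time: 12.32
tcp_pos: [0.4406, 0.3118, 0.1727]
ee_rot: [-3.141, 0.002, 0.382]
force: [0.0, 0.1, -5.7]
finger_gap: 0.574
grasp_force: 74.6
slide [ 0.2234  0.3361 -0.0105] ang [-0.002  0.004 -0.   ] dist 0.303 rows>= 6.1
```

```bash
python3 -m creep '[{"slide":[0.02,0.03,0],"angular":[0,0.004,0],"hand":-1},{"slide":[0.055,0.083,-0.005],"angular":[0,0.004,0],"hand":-1},{"slide":[0.09,0.135,-0.01],"angular":[0,0.004,0],"hand":-1},{"slide":[0.13,0.195,-0.01],"angular":[0,0.004,0],"hand":-1},{"slide":[0.165,0.248,-0.01],"angular":[0,0.004,0],"hand":-1},{"slide":[0.2,0.3,-0.01],"angular":[0,0.004,0],"hand":-1},{"slide":[0.2234,0.3361,-0.01],"angular":[0,0.004,0],"hand":-1},{"slide":[0.2234,0.3361,-0.01],"angular":[0,0.004,0],"hand":-1},{"slide":[0.2234,0.3361,-0.01],"angular":[0,0.004,0],"hand":-1},{"slide":[0.2234,0.3361,-0.01],"angular":[0,0.004,0],"hand":-1}]' 70
python3 -c "
from h import *
go(.6901,.1404,.05,21.9);go(.6901,.1404,.033,21.9)"
```

```text
time: 13.58
tcp_pos: [0.6901, 0.1418, 0.1812]
ee_rot: [-3.14, -0.001, 0.383]
force: [0.0, 0.3, -4.4]
finger_gap: 0.573
grasp_force: 74.6
slide [-0.0009  0.0021  0.1749] ang [-0.004 -0.003  0.002] dist 0.131 rows>= 2.6
slide [-0.0009  0.0022  0.1976] ang [-0.004 -0.003  0.002] dist 0.148 rows>= 3.0
```

```bash
python3 -m creep '[{"slide":[0,0.002,0.05],"angular":[0,0,0],"hand":-1},{"slide":[0,0.002,0.1],"angular":[0,0,0],"hand":-1},{"slide":[0,0.002,0.14],"angular":[0,0,0],"hand":-1},{"slide":[0,0.002,0.165],"angular":[0,0,0],"hand":-1},{"slide":[0,0.002,0.18],"angular":[0,0,0],"hand":-1},{"slide":[0,0.002,0.19],"angular":[0,0,0],"hand":-1},{"slide":[0,0.002,0.196],"angular":[0,0,0],"hand":-1},{"slide":[0,0.002,0.196],"angular":[0,0,0],"hand":-1},{"slide":[0,0.002,0.196],"angular":[0,0,0],"hand":-1}]' 70
python3 -c "
from h import *
a=viewer.get_image('scene')[110:230,190:340]
cv2.imwrite('pics/b1.png',cv2.resize(a,None,fx=4,fy=4,interpolation=2)[:,:,::-1])
go(.6901,.1404,.033,21.9)"
```

```text
time: 14.7
tcp_pos: [0.6927, 0.1399, 0.036]
ee_rot: [-3.141, -0.004, 0.382]
force: [0.1, -0.4, -5.4]
finger_gap: 0.573
grasp_force: 74.7
slide [-0.0029 -0.0019  0.004 ] ang [-0.001 -0.008 -0.   ] dist 0.004 rows>= 0.1
```

View pics/b1.png

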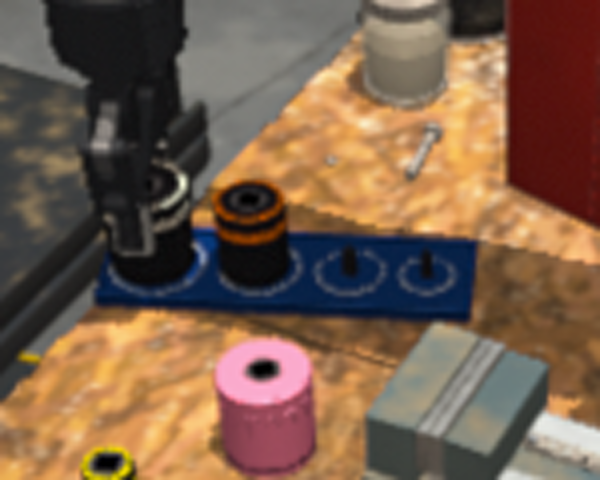

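The white socket is over post_52 at (155,250), within its ring and a few mm up. I'll lower it the rest of the way, release and rise.

```bash
python3 -m creep '[{"slide":[-0.001,0,0.003],"angular":[0,0,0],"hand":-1},{"slide":[-0.001,0,0.006],"angular":[0,0,0],"hand":-1},{"slide":[-0.001,0,0.006],"angular":[0,0,0],"hand":0.6},{"slide":[-0.001,0,0.006],"angular":[0,0,0],"hand":0.6},{"slide":[-0.001,0,0.006],"angular":[0,0,0],"hand":0.6},{"slide":[-0.001,0,-0.03],"angular":[0,0,0],"hand":0.6},{"slide":[-0.001,0,-0.09],"angular":[0,0,0],"hand":0.6},{"slide":[-0.001,0,-0.16],"angular":[0,0,0],"hand":0.6},{"slide":[-0.001,0,-0.2],"angular":[0,0,0],"hand":0.6},{"slide":[-0.001,0,-0.2],"angular":[0,0,0],"hand":0.6}]' 60
python3 -c "
from h import *
go(.4953,.393,.18,0)"
```

```text
time: 16.0
tcp_pos: [0.6933, 0.1395, 0.1894]
ee_rot: [3.141, -0.01, 0.382]
force: [-0.7, 0.3, 0.2]
finger_gap: 0.8
grasp_force: 0.0
slide [-0.1191 -0.4121  0.011 ] ang [-0.002 -0.019  0.73 ] dist 0.322 rows>= 6.4
```

```bash
python3 -m creep '[{"slide":[-0.015,-0.05,0.002],"angular":[0,0,0.08],"hand":0.4},{"slide":[-0.035,-0.12,0.004],"angular":[0,-0.01,0.2],"hand":0.4},{"slide":[-0.055,-0.19,0.006],"angular":[0,-0.015,0.34],"hand":0.4},{"slide":[-0.075,-0.26,0.008],"angular":[0,-0.019,0.48],"hand":0.4},{"slide":[-0.095,-0.33,0.01],"angular":[0,-0.019,0.6],"hand":0.4},{"slide":[-0.112,-0.385,0.011],"angular":[0,-0.019,0.73],"hand":0.4},{"slide":[-0.1191,-0.4121,0.011],"angular":[0,-0.019,0.73],"hand":0.4},{"slide":[-0.1191,-0.4121,0.011],"angular":[0,-0.019,0.73],"hand":0.4},{"slide":[-0.1191,-0.4121,0.011],"angular":[0,-0.019,0.73],"hand":0.4},{"slide":[-0.1191,-0.4121,0.011],"angular":[0,-0.019,0.73],"hand":0.4}]' 60
python3 -c "
from h import *
go(.4953,.393,.10,0);go(.4953,.393,.016,0)"
```

```text
time: 17.25
tcp_pos: [0.4941, 0.3915, 0.1769]
ee_rot: [3.142, 0.007, -0.002]
force: [0.3, 0.8, -0.5]
finger_gap: 0.702
grasp_force: 0.0
slide [ 0.0023 -0.0019  0.1025] ang [ 0.     0.013 -0.003] dist 0.077 rows>= 1.5
slide [ 0.0031 -0.002   0.2145] ang [ 0.     0.013 -0.003] dist 0.161 rows>= 3.2
```

```bash
python3 -m creep '[{"slide":[0.001,-0.001,0.05],"angular":[0,0.008,0],"hand":0.4},{"slide":[0.0022,-0.002,0.1],"angular":[0,0.01,0],"hand":0.4},{"slide":[0.0025,-0.002,0.15],"angular":[0,0.01,0],"hand":0.4},{"slide":[0.0025,-0.002,0.19],"angular":[0,0.01,0],"hand":0.4},{"slide":[0.0025,-0.002,0.213],"angular":[0,0.01,0],"hand":0.4},{"slide":[0.0025,-0.002,0.213],"angular":[0,0.01,0],"hand":0.4},{"slide":[0.0025,-0.002,0.213],"angular":[0,0.01,0],"hand":-1},{"slide":[0.0025,-0.002,0.213],"angular":[0,0.01,0],"hand":-1},{"slide":[0.0025,-0.002,0.213],"angular":[0,0.01,0],"hand":-1},{"slide":[0.0025,-0.002,0.213],"angular":[0,0.01,0],"hand":-1}]' 60
python3 -m creep '[{"slide":[0,0,-0.03],"angular":[0,0,0],"hand":-1},{"slide":[0,0,-0.08],"angular":[0,0,0],"hand":-1},{"slide":[0,0,-0.13],"angular":[0,0,0],"hand":-1},{"slide":[0,0,-0.18],"angular":[0,0,0],"hand":-1},{"slide":[0,0,-0.2],"angular":[0,0,0],"hand":-1},{"slide":[0,0,-0.2],"angular":[0,0,0],"hand":-1},{"slide":[0,0,-0.2],"angular":[0,0,0],"hand":-1}]' 60
python3 -c "
from h import *
go(.58,.0962,.16,21.9)"
```

```text
time: 18.5
tcp_pos: [0.4953, 0.3951, 0.0195]
ee_rot: [-3.14, -0.001, -0.0]
force: [-0.9, -1.0, 6.3]
finger_gap: 0.384
grasp_force: 59.7
time: 19.38
tcp_pos: [0.493, 0.3937, 0.1653]
ee_rot: [3.14, 0.005, -0.0]
force: [-0.1, -0.4, -2.4]
finger_gap: 0.382
grasp_force: 60.0
slide [0.1161 0.3966 0.0071] ang [ 0.001  0.009 -0.73 ] dist 0.31 rows>= 6.2
```

```bash
python3 -m creep '[{"slide":[0.015,0.045,0],"angular":[0,0,-0.08],"hand":-1},{"slide":[0.03,0.105,0],"angular":[0,0.009,-0.2],"hand":-1},{"slide":[0.05,0.17,0],"angular":[0,0.009,-0.33],"hand":-1},{"slide":[0.07,0.24,0],"angular":[0,0.009,-0.46],"hand":-1},{"slide":[0.09,0.31,0],"angular":[0,0.009,-0.6],"hand":-1},{"slide":[0.105,0.36,0],"angular":[0,0.009,-0.73],"hand":-1},{"slide":[0.1161,0.3966,0.003],"angular":[0,0.009,-0.73],"hand":-1},{"slide":[0.1161,0.3966,0.003],"angular":[0,0.009,-0.73],"hand":-1},{"slide":[0.1161,0.3966,0.003],"angular":[0,0.009,-0.73],"hand":-1},{"slide":[0.1161,0.3966,0.003],"angular":[0,0.009,-0.73],"hand":-1}]' 60
python3 -c "
from h import *
go(.58,.0962,.028,21.9)"
```

```text
time: 20.62
tcp_pos: [0.5805, 0.0979, 0.1641]
ee_rot: [-3.141, -0.002, 0.383]
force: [0.7, 0.3, -1.1]
finger_gap: 0.387
grasp_force: 60.1
slide [-0.0018  0.002   0.1815] ang [-0.001 -0.004  0.002] dist 0.136 rows>= 2.7
```

```bash
python3 -m creep '[{"slide":[-0.002,0.002,0.04],"angular":[0,0,0],"hand":-1},{"slide":[-0.002,0.002,0.08],"angular":[0,0,0],"hand":-1},{"slide":[-0.002,0.002,0.12],"angular":[0,0,0],"hand":-1},{"slide":[-0.002,0.002,0.145],"angular":[0,0,0],"hand":-1},{"slide":[-0.002,0.002,0.165],"angular":[0,0,0],"hand":-1},{"slide":[-0.002,0.002,0.175],"angular":[0,0,0],"hand":-1},{"slide":[-0.002,0.002,0.18],"angular":[0,0,0],"hand":-1},{"slide":[-0.002,0.002,0.18],"angular":[0,0,0],"hand":-1},{"slide":[-0.002,0.002,0.18],"angular":[0,0,0],"hand":-1}]' 60
python3 -c "
from h import *
a=viewer.get_image('scene')[110:230,190:340]
cv2.imwrite('pics/c1.png',cv2.resize(a,None,fx=4,fy=4,interpolation=2)[:,:,::-1])
go(.58,.0962,.025,21.9)"
```

```text
time: 21.75
tcp_pos: [0.5812, 0.095, 0.0305]
ee_rot: [3.141, -0.004, 0.382]
force: [-0.7, 0.6, -1.1]
finger_gap: 0.382
grasp_force: 60.1
slide [-0.0009 -0.0021  0.0073] ang [ 0.001 -0.008 -0.001] dist 0.006 rows>= 0.1
```

View pics/c1.png

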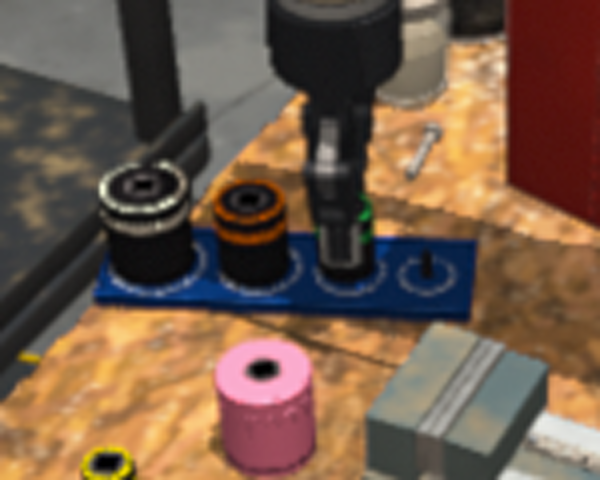

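White is seated upright at (147,225). Green is over post_36, within its ring at (350,270) and a few mm up. I'll finish placing green, then go on to yellow.

```bash
python3 -m creep '[{"slide":[-0.001,0,0.004],"angular":[0,0,0],"hand":-1},{"slide":[-0.001,0,0.007],"angular":[0,0,0],"hand":-1},{"slide":[-0.001,0,0.007],"angular":[0,0,0],"hand":0.4},{"slide":[-0.001,0,0.007],"angular":[0,0,0],"hand":0.4},{"slide":[-0.001,0,0.007],"angular":[0,0,0],"hand":0.4},{"slide":[-0.001,0,-0.03],"angular":[0,0,0],"hand":0.4},{"slide":[-0.001,0,-0.09],"angular":[0,0,0],"hand":0.4},{"slide":[-0.001,0,-0.16],"angular":[0,0,0],"hand":0.4},{"slide":[-0.001,0,-0.2],"angular":[0,0,0],"hand":0.4},{"slide":[-0.001,0,-0.2],"angular":[0,0,0],"hand":0.4}]' 60
python3 -c "
from h import *
go(.5991,.3218,.15,21.9)"
```

```text
time: 23.05
tcp_pos: [0.5816, 0.0946, 0.1831]
ee_rot: [3.139, -0.009, 0.382]
force: [0.4, 0.2, -0.0]
finger_gap: 0.7
grasp_force: 0.0
slide [ 0.1342 -0.2724  0.0447] ang [ 0.004 -0.017 -0.   ] dist 0.23 rows>= 4.6
```

```bash
python3 -m creep '[{"slide":[0.02,-0.04,0],"angular":[0,-0.005,0],"hand":0.3},{"slide":[0.045,-0.09,0.01],"angular":[0,-0.01,0],"hand":0.3},{"slide":[0.075,-0.15,0.02],"angular":[0.004,-0.017,0],"hand":0.3},{"slide":[0.105,-0.21,0.03],"angular":[0.004,-0.017,0],"hand":0.3},{"slide":[0.1342,-0.2724,0.0447],"angular":[0.004,-0.017,0],"hand":0.3},{"slide":[0.1342,-0.2724,0.0447],"angular":[0.004,-0.017,0],"hand":0.3},{"slide":[0.1342,-0.2724,0.0447],"angular":[0.004,-0.017,0],"hand":0.3},{"slide":[0.1342,-0.2724,0.0447],"angular":[0.004,-0.017,0],"hand":0.3}]' 50
python3 -c "
from h import *
go(.5991,.3218,.012,21.9)"
```

```text
time: 24.05
tcp_pos: [0.5969, 0.3204, 0.1461]
ee_rot: [-3.14, 0.007, 0.381]
force: [-0.3, -0.3, -0.5]
finger_gap: 0.65
grasp_force: 0.0
slide [ 0.0047 -0.0003  0.1787] ang [-0.004  0.013 -0.003] dist 0.134 rows>= 2.7
```

```bash
python3 -m creep '[{"slide":[0.002,0,0.04],"angular":[0,0.006,0],"hand":0.3},{"slide":[0.003,0,0.09],"angular":[0,0.01,0],"hand":0.3},{"slide":[0.003,0,0.14],"angular":[0,0.01,0],"hand":0.3},{"slide":[0.003,0,0.17],"angular":[0,0.01,0],"hand":0.3},{"slide":[0.003,0,0.178],"angular":[0,0.01,0],"hand":0.3},{"slide":[0.003,0,0.178],"angular":[0,0.01,0],"hand":-1},{"slide":[0.003,0,0.178],"angular":[0,0.01,0],"hand":-1},{"slide":[0.003,0,0.178],"angular":[0,0.01,0],"hand":-1},{"slide":[0.003,0,0.178],"angular":[0,0.01,0],"hand":-1},{"slide":[0.003,0,0.178],"angular":[0,0.01,0],"hand":-1}]' 50
python3 -m creep '[{"slide":[0,0,-0.03],"angular":[0,0,0],"hand":-1},{"slide":[0,0,-0.08],"angular":[0,0,0],"hand":-1},{"slide":[0,0,-0.13],"angular":[0,0,0],"hand":-1},{"slide":[0,0,-0.18],"angular":[0,0,0],"hand":-1},{"slide":[0,0,-0.2],"angular":[0,0,0],"hand":-1},{"slide":[0,0,-0.2],"angular":[0,0,0],"hand":-1},{"slide":[0,0,-0.2],"angular":[0,0,0],"hand":-1}]' 50
python3 -c "
from h import *
go(.5361,.0786,.15,21.9)"
```

```text
time: 25.3
tcp_pos: [0.5995, 0.3231, 0.0151]
ee_rot: [-3.14, -0.003, 0.382]
force: [0.3, -0.3, 6.7]
finger_gap: 0.286
grasp_force: 49.9
time: 26.18
tcp_pos: [0.5971, 0.3218, 0.1609]
ee_rot: [-3.139, 0.004, 0.382]
force: [-1.0, 0.5, -1.9]
finger_gap: 0.288
grasp_force: 49.4
slide [-0.1963  0.2706  0.0147] ang [-0.004  0.008 -0.   ] dist 0.251 rows>= 5.0
```

```bash
python3 -m creep '[{"slide":[-0.025,0.035,0],"angular":[0,0,0],"hand":-1},{"slide":[-0.06,0.083,0],"angular":[0,0.008,0],"hand":-1},{"slide":[-0.1,0.138,0],"angular":[0,0.008,0],"hand":-1},{"slide":[-0.14,0.193,0],"angular":[0,0.008,0],"hand":-1},{"slide":[-0.175,0.24,0.005],"angular":[0,0.008,0],"hand":-1},{"slide":[-0.1963,0.2706,0.008],"angular":[0,0.008,0],"hand":-1},{"slide":[-0.1963,0.2706,0.008],"angular":[0,0.008,0],"hand":-1},{"slide":[-0.1963,0.2706,0.008],"angular":[0,0.008,0],"hand":-1},{"slide":[-0.1963,0.2706,0.008],"angular":[0,0.008,0],"hand":-1}]' 50
python3 -c "
from h import *
go(.5361,.0786,.05,21.9);go(.5361,.0786,.024,21.9)"
```

```text
time: 27.3
tcp_pos: [0.5372, 0.08, 0.1562]
ee_rot: [-3.139, -0.003, 0.383]
force: [-0.2, 0.8, -1.1]
finger_gap: 0.288
grasp_force: 49.5
slide [-0.0025  0.0015  0.1416] ang [-0.005 -0.005  0.002] dist 0.106 rows>= 2.1
slide [-0.0026  0.0016  0.1763] ang [-0.005 -0.005  0.002] dist 0.132 rows>= 2.6
```

```bash
python3 -m creep '[{"slide":[-0.0025,0.0015,0.04],"angular":[0,0,0],"hand":-1},{"slide":[-0.0025,0.0015,0.08],"angular":[0,0,0],"hand":-1},{"slide":[-0.0025,0.0015,0.115],"angular":[0,0,0],"hand":-1},{"slide":[-0.0025,0.0015,0.135],"angular":[0,0,0],"hand":-1},{"slide":[-0.0025,0.0015,0.141],"angular":[0,0,0],"hand":-1},{"slide":[-0.0025,0.0015,0.141],"angular":[0,0,0],"hand":-1},{"slide":[-0.0025,0.0015,0.141],"angular":[0,0,0],"hand":-1}]' 50
python3 -c "
from h import *
a=viewer.get_image('scene')[140:200,260:335]
cv2.imwrite('pics/d1.png',cv2.resize(a,None,fx=8,fy=8,interpolation=2)[:,:,::-1])
s=robot.sense()['tcp_pos']; c=lambda X:(proj('scene',X)-[260,140]+.45)*8
z=s[2]-.0135
print(c((.5361,.0786,z)),c((.5361,.0786,z+.04)),c((.5361,.0786,.008)))
go(.5361,.0786,.022,21.9)"
```

```text
time: 28.18
tcp_pos: [0.5373, 0.0777, 0.0521]
ee_rot: [-3.14, -0.005, 0.382]
force: [-0.3, -0.2, -1.2]
finger_gap: 0.291
grasp_force: 49.4
[287.62118821 228.94172897] [285.44133585 120.86714725] [289.21913356 308.16602814]
slide [-0.0011 -0.0016  0.0401] ang [-0.003 -0.01  -0.   ] dist 0.03 rows>= 0.6
```

View pics/d1.png

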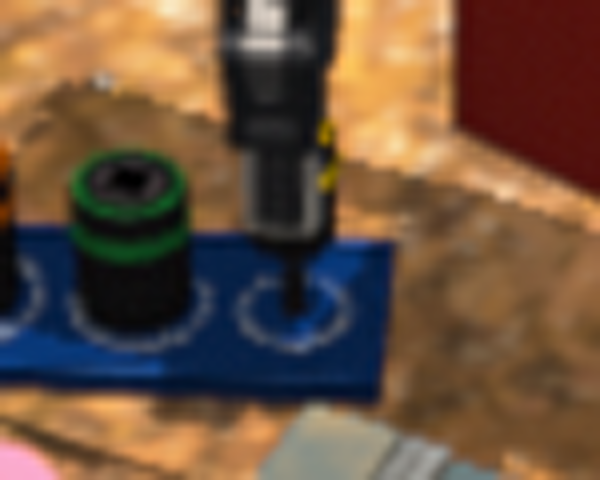

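Green is seated at (130,250). Yellow's rim is centred at about (291,240), directly above post_28 at (294,290). Lowering.

```bash
python3 -m creep '[{"slide":[-0.001,-0.001,0.012],"angular":[0,0,0],"hand":-1},{"slide":[-0.001,-0.001,0.024],"angular":[0,0,0],"hand":-1},{"slide":[-0.001,-0.001,0.034],"angular":[0,0,0],"hand":-1},{"slide":[-0.001,-0.001,0.039],"angular":[0,0,0],"hand":-1},{"slide":[-0.001,-0.001,0.039],"angular":[0,0,0],"hand":-1},{"slide":[-0.001,-0.001,0.039],"angular":[0,0,0],"hand":-1}]' 50
```

```text
time: 28.98
tcp_pos: [0.535, 0.0782, 0.0232]
ee_rot: [-3.139, -0.002, 0.382]
force: [-8.6, -0.6, 15.9]
finger_gap: 0.287
grasp_force: 51.5
```

It's at the pick height plus 8 mm, so the rim is on the deck. Releasing.

```bash
python3 -m creep '[{"slide":[0,0,-0.001],"angular":[0,0,0],"hand":0.3},{"slide":[0,0,-0.001],"angular":[0,0,0],"hand":0.3},{"slide":[0,0,-0.001],"angular":[0,0,0],"hand":0.3},{"slide":[0,0,-0.03],"angular":[0,0,0],"hand":0.3},{"slide":[0,0,-0.09],"angular":[0,0,0],"hand":0.3},{"slide":[0,0,-0.16],"angular":[0,0,0],"hand":0.3},{"slide":[0,0,-0.23],"angular":[0,0,0],"hand":0.3},{"slide":[0,0,-0.3],"angular":[0,0,0],"hand":0.3},{"slide":[0,0,-0.3],"angular":[0,0,0],"hand":0.3},{"slide":[0,0,-0.3],"angular":[0,0,0],"hand":0.3}]' 50
python3 -c "
from h import *
a=viewer.get_image('scene')[130:220,210:330]
cv2.imwrite('pics/e1.png',cv2.resize(a,None,fx=6,fy=6,interpolation=2)[:,:,::-1])"
```

```text
time: 30.22
tcp_pos: [0.5345, 0.0774, 0.246]
ee_rot: [-3.139, -0.003, 0.382]
force: [-0.6, 0.5, -0.5]
finger_gap: 0.648
grasp_force: 0.0
```

View pics/e1.png

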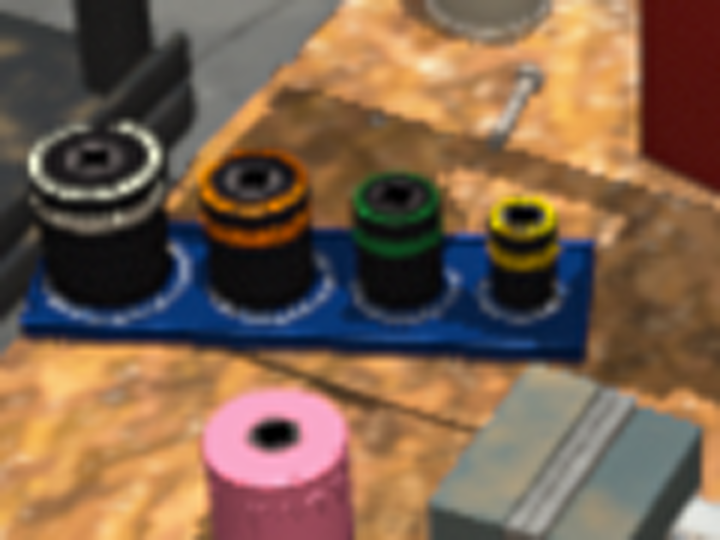

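All four sockets stand in their rings, at (97,220), (257,230), (397,245) and (522,255). I'll check the heights numerically, then hand in.

```bash
python3 -c "
from h import *
for k,h,uv in(('p52',58,(95,158)),('p44',52,(255,179)),('p36',46,(397,194)),('p28',40,(523,214))):
    b=ray('scene',(210+uv[0]/6-.4,130+uv[1]/6-.4),.008+h/1e3); print(k,(b-PT[k]).round(4))"
```

```text
p52 [-0.0007 -0.0004]
p44 [-0.0007  0.0009]
p36 [-0.0002 -0.0011]
p28 [-0.0032 -0.0006]
```

```bash
python3 -c "
from station import job
print(job.job_done())"
```

```text
the job is handed in; nothing more can be done
None
```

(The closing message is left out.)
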